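# Reset the tripped saw and start it, dust collector first

## Task

The band saw has tripped its overload breaker. Push the breaker's popped-out pin fully home so that it stays in, then switch the dust collector on by pressing down the raised end of its wide rocker paddle until it has tipped fully over, and last press the saw's flat round start button fully down for a moment and let it spring back. Do not press the mushroom stop button beside it, pick nothing up, and leave the loose things on the bench where they stand.

Things in the scene. Friction and masses are not known exactly. Their poses are not given: they have to be found in the camera images.
- breaker: Overload breaker: a grey square box, 90 x 90 mm and 50 mm high, screwed to the bench, with one slim black pin in the middle of its top. Origin at the centre of its underside, z up. The three boxes change places with one another and are turned by up to 0.5 rad.
- reset_top (a point): Centre of the flat top of the breaker's pin (black, 18 mm across). Tripped, it stands up to 16 mm above the box's top; pushed home it has gone down to 8 mm above it, which is 5 mm above the 30 mm wide steel collar round it. This point moves with the pin.
- reset (a joint): How far the pin is pushed in, m: 0 fully popped out, 0.008 fully home (starts between 0 and 0.002). It slides straight down against about 3 N of friction, has no spring, and stays where it is left.
- collector: Dust collector's switch: a grey box, 130 mm (its x) by 90 mm (its y) and 70 mm high, screwed to the bench, with a wide off-white rocker paddle in a black frame on top. Origin at the centre of its underside, z up.
- paddle_raised (a point): The spot to press on the raised half of the rocker paddle: the middle of its width, 26 mm out from the pivot (the paddle's end is 36 mm out), on its upper face. The paddle is 72 mm long (along the box's x) and 44 mm wide, bent in a shallow V, pivoted across its middle 77 mm above the bench; the half towards the box's +x (away from the robot) starts raised. This point moves with the paddle: about 91 mm above the bench when off and 81 mm when fully over.
- paddle (a joint): Angle of the rocker paddle, rad: 0 off (+x half raised, other half level), 0.4 fully over, on (+x half level). Starts between 0 and 0.05. About 3 N at the spot tips it; it has no spring and stays where it is left.
- station: Saw's control station: a grey box, 100 mm (its x) by 170 mm (its y) and 60 mm high, screwed to the bench, with a flat start button and a mushroom stop button on top. Origin at the centre of its underside, z up.
- start_top (a point): Centre of the flat top of the start button: black, 28 mm across, in a 44 mm wide steel collar 12 mm high, 42 mm from the box's middle towards its +y. It stands 22 mm above the box's top and 10 mm above its collar. This point moves with it.
- start (a joint): How far the start button is pressed, m: 0 up, 0.006 fully down. Spring button: starts to move at 1.5 N, fully down at about 5 N, springs back when released.
- stop_top (a point): Centre of the top of the mushroom stop button (not to be pressed): black, domed, 42 mm across, standing 32 mm above the box's top, 84 mm from the start button towards the box's -y.
- stop (a joint): How far the mushroom stop button is pressed, m: 0 up, 0.008 fully down.
- glue_mid (a point): Centre of a loose white glue bottle, 56 mm across and 120 mm high, standing behind the boxes; leave it.
- offcut_mid (a point): Centre of a loose dark wood offcut, 45 x 110 x 32 mm high; leave it.
- tape_mid (a point): Centre of a loose grey tape measure, 40 x 72 mm and 65 mm high; leave it.
- dog_mid (a point): Centre of a loose round aluminium bench dog, 28 mm across and 60 mm high, standing to the left of the boxes; leave it.
There are look-alikes about, which are no part of the job. What is shaped like the station but pink is not meant. What is shaped like the collector but orange is not meant.

How it is judged:
By the outcome, as a careful person would: the job done as asked, in the order asked, and still so for the second after the job is handed in, with the robot touching nothing.
It also fails if it takes over 58 s, if anything falls off the work surface, if the arm or the gripper's body presses on something with over 40 N, if the wrist force passes 120 N, or if a joint passes its speed limit or range.

## Robot

A 6-joint arm with a two-finger parallel gripper is mounted at the origin on the work surface. World frame = base frame: x ahead of the robot, y to its left, z up, the work surface at z = 0. Lengths are in m, angles in rad, forces in N, time in s.
With the tool pointing down it reaches from about 0.325 to 0.775 m from the base axis. Payload 9.3 kg.
Tool frame: the origin (TCP) lies midway between the tips of the shut fingers; the grasp point (between the pads) lies 19 mm behind it; z points along the fingers, y is the line along which they close (so a half turn about z gives the same grasp; the last joint's range is limited). The gripper opens to 85 mm and grips with 20 to 120 N. Pads are 22 mm wide; open, the fingers measure 114 mm over their backs; the gripper's body (76 mm by 85 mm) begins 54 mm behind the grasp point. The pads swing forward as they close: fully open they stand 13 mm farther back than shut.
Start: joints at [1.049, 0.259, 0.021, 1.334, 0, 1.418], TCP at [0.198, 0.513, 0.231] pointing down, gripper open.
Joint ranges: [-3.04, 3.04], [-0.91, 1.82], [-1.04, 1.36], [-1.92, 1.95], [-1.52, 1.45], [-3.14, 3.14]. Speed limits (rad/s): [2.22, 2.22, 2.79, 3.14, 3.14, 3.14].

## Interface

Orientations are given as a unit quaternion [w, x, y, z].
In Python, from cell import env gives the robot as it stands.
- The arm moves only by the shell command python3 -m jog 'ROWS' [FORCE]. ROWS is JSON, a list of rows, each an object of numbers: "ax", "ay", "az": the turn, a rotation vector about the tool's x, y, z in degrees; "dx", "dy", "dz": the shift along the tool's x, y, z in cm; "claw": the opening, from 0 (shut) to 1 (fully open). In form: [{"ax": .., "ay": .., "az": .., "dx": .., "dy": .., "dz": .., "claw": ..}, ...]. A call has 1 to 12 rows; each row shifts and turns the commanded pose from where the row before left it, along the tool's axes as they then stand; what a row does not reach is not made up. A row lasts 1/10 s, in which the tool goes at most 50 mm and 8.59 degrees, less where a joint would pass 70% of its speed; a pose out of reach is approached as far as the arm can. A call is refused whole if a number of a shift passes 5 or a number of a turn 8.59, either way. A call with a gripper value outside its range is refused whole. The fingers move at their own pace and stop on an object; FORCE is the grip in N (left out, the last holds). Time passes only in rows, so rows that do not move let the fingers close. It gives the time, the measured TCP pose, the force, the opening and the grip force at its end, in the units of the state.
- env.read_state(): the state, without advancing time (a new reading comes with each control period).
- env.snapshot(name): name is "scene" or "top" or "wrist"; returns a dict with "frame" (384x512x3 uint8, blue, green, red), "fx", "fy", "cx", "cy" (pixels), "k1" (the pictures are not rectified: a ray, as slopes to the right and down, at radius r is drawn at 1 + k1 r^2 times it, then the intrinsics apply), "extrinsics" (4x4, takes a point from camera to world coordinates). Camera axes: x right, y up, looking along -z (the intrinsics and any distortion apply to the point x, -y, -z); pixel columns grow to the right and rows downward; lengths in m; the calibration is good to about 2 mm. A picture is of the moment at which its call begins. There is no depth.
- env.close_job(): hands the job in; it is judged then, once.
The state is a dict: "t": time; "joint_positions": joint angles; "qd": joint speeds; "joint_efforts": joint torques, N m; "tcp_pos": TCP position; "tcp_rot": TCP orientation; "contact_force": force on the tool from outside, world axes, zero at the start; "torque": the same for the moment, N m; "gripper_width": finger opening in m; "grip_force": force on a finger pad.
Only numpy, scipy, OpenCV 4.12 (cv2) and the standard library are available. Lean on these libraries where they do the work, as an engineer would, in place of code of your own. Each camera call takes 0.05 s, during which the arm holds its last target. There are 200 camera calls.

## Working session

There is one attempt and no reset: what is moved stays moved. The work goes in short steps, Python scripts to look and compute and a shell command to move; the robot and the scene stay as the last step left them, time stands still between calls to the robot, and variables do not carry over. Pictures are saved under pics/ and viewed, at most 10 in all, crops included, and the job is handed in when it is done.

```bash
mkdir -p pics; ls
python3 - <<'E'
from cell import env
import cv2
for n in ("scene","top"):
    s=env.snapshot(n); cv2.imwrite(f"pics/{n}0.png",s["frame"]); print(n,s["fx"],s["cx"],s["cy"],s["k1"],s["extrinsics"])
r=env.read_state(); print(r["t"],r["tcp_pos"],r["tcp_rot"],r["contact_force"])
E
```

```text
pics
scene 459.8986128923737 258.3020991580425 195.05071418158627 -0.06667373277185308 [[-0.48829471 -0.49064255  0.72169119  1.37561676]
 [ 0.87260367 -0.26365692  0.41115431  0.48203689]
 [-0.01145092  0.83051485  0.55687876  0.74115566]
 [ 0.          0.          0.          1.        ]]
top 384.5222740567725 256.66433696537524 195.44527490658527 -0.05952506352109903 [[ 0.02580126  0.99447681 -0.10173583  0.45632355]
 [-0.99965537  0.02615981  0.00219145  0.03251317]
 [ 0.00484074  0.10164422  0.99480904  1.03674563]
 [ 0.          0.          0.          1.        ]]
0.1 [0.19814092 0.51279467 0.23073421] [-1.89380178e-04  1.83363893e-01  9.83044928e-01 -5.62067825e-04] [0.10529394 0.12830903 0.43999779]
```

View pics/top0.png

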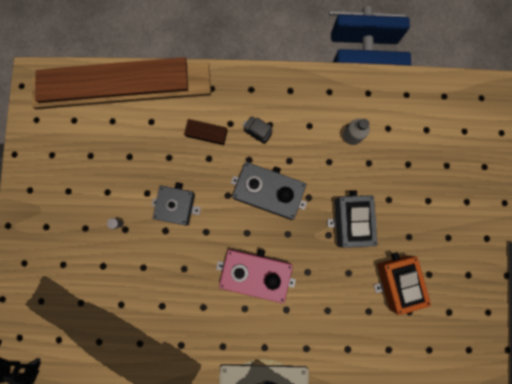

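View pics/scene0.png

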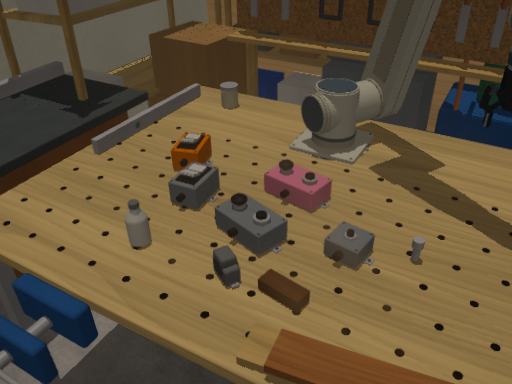

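The top picture shows these candidates:
- **Breaker:** grey box with its pin at (172,205). There is no look-alike.
- **Station:** the grey one at (270,190), with the start button at (255,184) and the stop mushroom at (286,194). The pink one at (256,275) is a decoy.
- **Collector:** the grey one at (356,221). The orange one at (406,285) is a decoy.

I choose the grey ones and will check them in one enlarged crop.

Run:
```python
import cv2,numpy as np
a=cv2.imread("pics/top0.png")[150:260,140:390]; b=cv2.imread("pics/scene0.png")[155:275,160:385]
a=cv2.resize(a,None,fx=3,fy=3,interpolation=cv2.INTER_CUBIC)[:, :750]
b=cv2.resize(b,(450,240),interpolation=cv2.INTER_CUBIC)
c=np.zeros((330+250,750,3),np.uint8); c[:330]=a; c[335:575,:450]=b
cv2.imwrite("pics/crop.png",c)
```

```text
(no output)
```

View pics/crop.png

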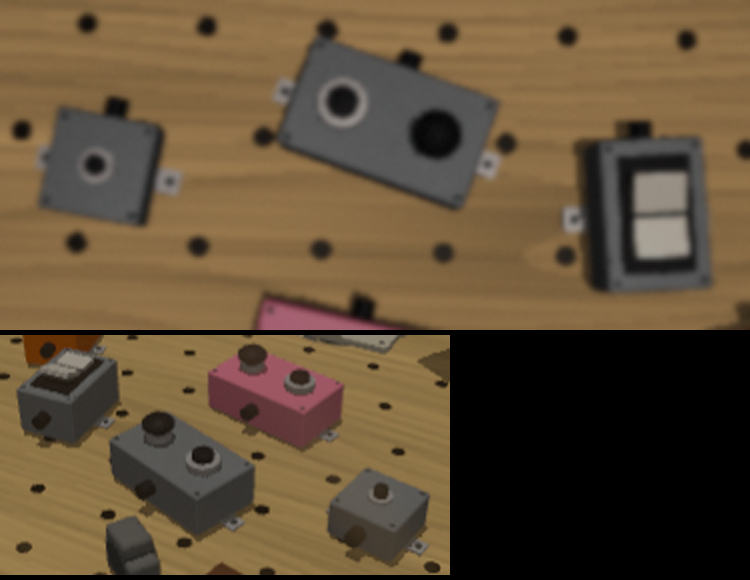

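The crop confirms the choice: a grey breaker with a collared pin, a grey station with its collared flat start button on the left and the mushroom on the right, and a grey collector. The upper pane, on the +x side, is the raised half.

```bash
cat > h.py <<'E'
import numpy as np,cv2
from cell import env
def ray(s,p):
    K=np.array([[s["fx"],0,s["cx"]],[0,s["fy"],s["cy"]],[0,0,1]])
    x,y=cv2.undistortPoints(np.array([[p]],float),K,np.array([s["k1"],0,0,0,0.]))[0,0]
    E=np.array(s["extrinsics"]); return E[:3,3],E[:3,:3]@np.array([x,-y,-1])
def at(s,p,z):
    o,d=ray(s,p); return (o+d*(z-o[2])/d[2]).round(4)
def tri(r):
    A=0;b=0
    for o,d in r:
        d=d/np.linalg.norm(d);M=np.eye(3)-np.outer(d,d);A=A+M;b=b+M@o
    return np.linalg.solve(A,b).round(4)
E
python3 - <<'E'
from h import *
T=env.snapshot("top");S=env.snapshot("scene")
c=lambda u,v:((u+.5)/3-.5+140,(v+.5)/3-.5+150)
d=lambda u,v:((u+.5)/2-.5+160,(v-335+.5)/2-.5+155)
print("pin",at(T,c(95,164),.066),tri([ray(T,c(95,164)),ray(S,d(381,491))]))
print("start",at(T,c(342,101),.082),tri([ray(T,c(342,101)),ray(S,d(203,453))]))
print("stop",at(T,c(436,134),.092))
q=np.array([at(T,c(*p),.07) for p in((597,142),(703,137),(712,285),(608,292))])
print("coll",q.mean(0),np.linalg.norm(q-np.roll(q,1,0),axis=1))
x=(q[0]+q[1]-q[2]-q[3]);x/=np.linalg.norm(x);print("x",x,"raised",q.mean(0)+x*.026, at(T,c(660,184),.091))
q=np.array([at(T,c(*p),.06) for p in((318,38),(498,102),(460,208),(280,143))])
print("stn",q.mean(0),np.linalg.norm(q-np.roll(q,1,0),axis=1))
q=np.array([at(T,c(*p),.05) for p in((60,106),(162,126),(146,224),(39,207))])
print("brk",q.mean(0),np.linalg.norm(q-np.roll(q,1,0),axis=1))
from scipy.spatial.transform import Rotation as R
r=env.read_state();w=r["tcp_rot"];print(r["t"],R.from_quat([*w[1:],w[0]]).as_matrix().round(3))
E
```

```text
pin [0.5273 0.2462 0.066 ] [0.5277 0.2483 0.0582]
start [0.5842 0.0387 0.082 ] [0.5847 0.0388 0.0783]
stop [ 0.5575 -0.0395  0.092 ]
coll [ 0.497425 -0.2272    0.07    ] [0.12609715 0.09084008 0.12480785 0.088137  ]
x [0.99764728 0.06855587 0.        ] raised [ 0.52336383 -0.22541755  0.07      ] [ 0.521  -0.2255  0.091 ]
stn [ 0.56985  -0.001625  0.06    ] [0.09610437 0.16364856 0.09651404 0.16241459]
brk [0.52725  0.243875 0.05    ] [0.08866482 0.09045242 0.08521268 0.09347347]
0.2 [[-0.933  0.36  -0.   ]
 [ 0.36   0.933 -0.001]
 [ 0.    -0.001 -1.   ]]
```

```bash
python3 -m jog '[{"az":-7.03,"claw":0},{"az":-7.03,"claw":0},{"az":-7.04,"claw":0}]'; python3 -m jog '[{"dx":-3.3,"dy":-2.7,"dz":1.2},{"dx":-3.3,"dy":-2.7,"dz":1.2},{"dx":-3.3,"dy":-2.7,"dz":1.2},{"dx":-3.3,"dy":-2.7,"dz":1.2},{"dx":-3.3,"dy":-2.7,"dz":1.2},{"dx":-3.3,"dy":-2.7,"dz":1.2},{"dx":-3.3,"dy":-2.7,"dz":1.2},{"dx":-3.3,"dy":-2.7,"dz":1.2},{"dx":-3.3,"dy":-2.7,"dz":1.2},{"dx":-3.2,"dy":-2.5,"dz":1.2},{},{}]'
python3 - <<'E'
from h import *
T=env.snapshot("wrist");cv2.imwrite("pics/w1.png",T["frame"])
S=env.snapshot("scene");cv2.imwrite("pics/s1.png",cv2.resize(S["frame"][120:300,200:440],None,fx=3,fy=3,interpolation=cv2.INTER_CUBIC))
E
```

```text
invalid input at $[0]: expected keys ax, ay, az, dx, dy, dz, claw
invalid input at $[0]: expected keys ax, ay, az, dx, dy, dz, claw
```

View pics/w1.png

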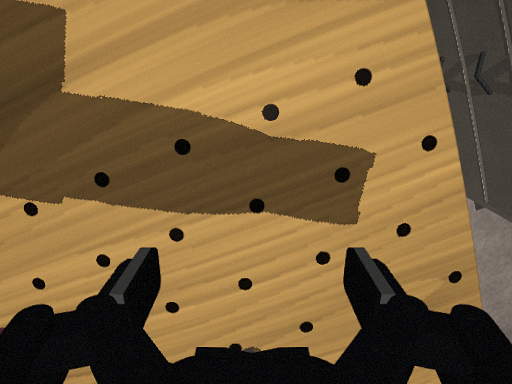

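The picture shows only the open fingers over bare bench, because the moves were refused: every row needs all seven keys. I'll retype them.

```bash
python3 -m jog '[{"ax":0,"ay":0,"az":-7,"dx":0,"dy":0,"dz":0,"claw":0},{"ax":0,"ay":0,"az":-7,"dx":0,"dy":0,"dz":0,"claw":0},{"ax":0,"ay":0,"az":-7.1,"dx":0,"dy":0,"dz":0,"claw":0}]' && python3 -m jog '[{"ax":0,"ay":0,"az":0,"dx":-3.3,"dy":-2.7,"dz":1.2,"claw":0},{"ax":0,"ay":0,"az":0,"dx":-3.3,"dy":-2.7,"dz":1.2,"claw":0},{"ax":0,"ay":0,"az":0,"dx":-3.3,"dy":-2.7,"dz":1.2,"claw":0},{"ax":0,"ay":0,"az":0,"dx":-3.3,"dy":-2.7,"dz":1.2,"claw":0},{"ax":0,"ay":0,"az":0,"dx":-3.3,"dy":-2.7,"dz":1.2,"claw":0},{"ax":0,"ay":0,"az":0,"dx":-3.3,"dy":-2.7,"dz":1.2,"claw":0},{"ax":0,"ay":0,"az":0,"dx":-3.3,"dy":-2.7,"dz":1.2,"claw":0},{"ax":0,"ay":0,"az":0,"dx":-3.3,"dy":-2.7,"dz":1.2,"claw":0},{"ax":0,"ay":0,"az":0,"dx":-3.3,"dy":-2.7,"dz":1.2,"claw":0},{"ax":0,"ay":0,"az":0,"dx":-3.2,"dy":-2.5,"dz":1.2,"claw":0},{"ax":0,"ay":0,"az":0,"dx":0,"dy":0,"dz":0,"claw":0},{"ax":0,"ay":0,"az":0,"dx":0,"dy":0,"dz":0,"claw":0}]'
python3 - <<'E'
from h import *
T=env.snapshot("wrist");cv2.imwrite("pics/w2.png",T["frame"])
E
```

```text
t: 0.6
tcp_pos: [0.1983, 0.513, 0.2312]
tcp_rot: [-0.0, -0.002, 1.0, -0.0]
contact_force: [-0.1, 0.4, 0.0]
gripper_width: 0.044
grip_force: 0.0
t: 1.8
tcp_pos: [0.5274, 0.244, 0.1106]
tcp_rot: [-0.001, 0.001, 1.0, -0.0]
contact_force: [0.5, 0.4, -0.0]
gripper_width: -0.0004
grip_force: 0.0
```

View pics/w2.png

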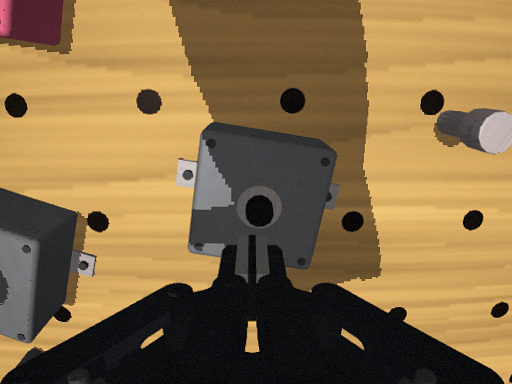

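The pin is at (259,211), just ahead of the shut fingertips at about (252,240). I'll locate it from this view.

Run:
```python
from h import *
T=env.snapshot("wrist");print(at(T,(259,211),.065),at(T,(259,207),.053), at(T,(252,240),.11),env.read_state()["tcp_pos"])
```

```text
[0.5249 0.2494 0.065 ] [0.5268 0.2497 0.053 ] [0.5223 0.245  0.11  ] [0.52658275 0.24527698 0.11148588]
```

```bash
python3 -m jog '[{"ax":0,"ay":0,"az":0,"dx":0,"dy":0.3,"dz":2,"claw":0},{"ax":0,"ay":0,"az":0,"dx":0,"dy":0,"dz":1.5,"claw":0},{"ax":0,"ay":0,"az":0,"dx":0,"dy":0,"dz":0.5,"claw":0},{"ax":0,"ay":0,"az":0,"dx":0,"dy":0,"dz":0.3,"claw":0},{"ax":0,"ay":0,"az":0,"dx":0,"dy":0,"dz":0.3,"claw":0},{"ax":0,"ay":0,"az":0,"dx":0,"dy":0,"dz":0.2,"claw":0},{"ax":0,"ay":0,"az":0,"dx":0,"dy":0,"dz":0,"claw":0}]'
```

```text
t: 2.6
tcp_pos: [0.5273, 0.2481, 0.0637]
tcp_rot: [0.0, 0.0, 1.0, 0.0]
contact_force: [0.6, -0.8, 0.5]
gripper_width: -0.0002
grip_force: 0.1
```

```bash
python3 -m jog '[{"ax":0,"ay":0,"az":0,"dx":0,"dy":0,"dz":0.2,"claw":0},{"ax":0,"ay":0,"az":0,"dx":0,"dy":0,"dz":0.2,"claw":0},{"ax":0,"ay":0,"az":0,"dx":0,"dy":0,"dz":0,"claw":0}]'; python3 -m jog '[{"ax":0,"ay":0,"az":0,"dx":0,"dy":0,"dz":0.2,"claw":0},{"ax":0,"ay":0,"az":0,"dx":0,"dy":0,"dz":0,"claw":0}]'
```

```text
t: 2.9
tcp_pos: [0.5273, 0.2478, 0.0592]
tcp_rot: [0.0, 0.0, 1.0, 0.0]
contact_force: [0.3, 0.9, 0.3]
gripper_width: 0.0001
grip_force: 0.4
t: 3.1
tcp_pos: [0.5274, 0.2478, 0.0579]
tcp_rot: [0.0, 0.0, 1.0, 0.0]
contact_force: [-1.6, 1.0, 7.6]
gripper_width: -0.0002
grip_force: 4.0
```

```bash
python3 -m jog '[{"ax":0,"ay":0,"az":0,"dx":0,"dy":0,"dz":0.1,"claw":0},{"ax":0,"ay":0,"az":0,"dx":0,"dy":0,"dz":0,"claw":0}]'; python3 -m jog '[{"ax":0,"ay":0,"az":0,"dx":0,"dy":0,"dz":0.1,"claw":0},{"ax":0,"ay":0,"az":0,"dx":0,"dy":0,"dz":0,"claw":0}]'
```

```text
t: 3.3
tcp_pos: [0.5274, 0.2478, 0.0577]
tcp_rot: [0.001, 0.0, 1.0, 0.0]
contact_force: [-3.8, -0.3, 16.5]
gripper_width: 0.0001
grip_force: 8.2
t: 3.5
tcp_pos: [0.5274, 0.2479, 0.0576]
tcp_rot: [0.001, 0.0, 1.0, 0.0]
contact_force: [-8.0, -1.3, 24.4]
gripper_width: 0.0001
grip_force: 12.1
```

```bash
python3 -m jog '[{"ax":0,"ay":0,"az":0,"dx":0,"dy":0,"dz":-1,"claw":0},{"ax":0,"ay":0,"az":0,"dx":0,"dy":0,"dz":-2,"claw":0},{"ax":0,"ay":0,"az":0,"dx":0,"dy":0,"dz":-2.6,"claw":0},{"ax":0,"ay":0,"az":0,"dx":0,"dy":0,"dz":0,"claw":0}]'
python3 - <<'E'
from h import *
T=env.snapshot("wrist");S=env.snapshot("scene")["frame"][180:280,290:410]
f=T["frame"][110:310,150:370]
cv2.imwrite("pics/w3.png",np.hstack([cv2.resize(f,(440,400)),cv2.resize(S,(360,400)[:1]+(300,)) if 0 else cv2.copyMakeBorder(cv2.resize(S,(360,300),interpolation=cv2.INTER_CUBIC),0,100,0,0,0)]))
E
```

```text
t: 3.9
tcp_pos: [0.5287, 0.248, 0.1143]
tcp_rot: [0.002, 0.0, 1.0, 0.0]
contact_force: [0.8, -0.1, 1.0]
gripper_width: 0.0002
grip_force: 0.0
```

View pics/w3.png

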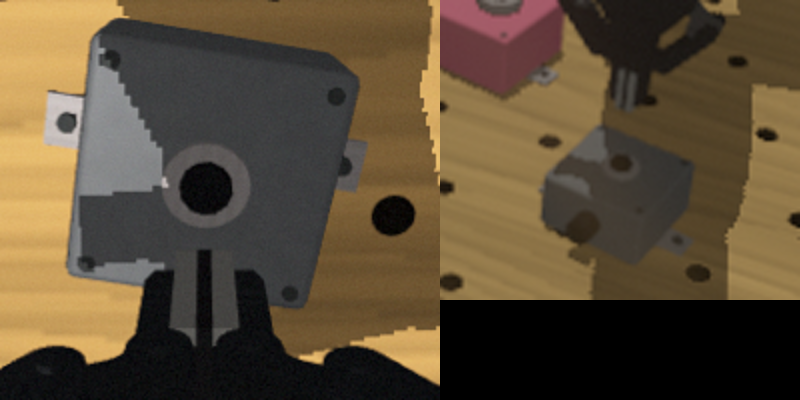

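The pin now sits low, concentric in its collar and in line with the fingers, with a hard stop at 57.7 mm, so it is home. Next I move over the collector.

```bash
python3 -m jog '[{"ax":0,"ay":0,"az":0,"dx":0,"dy":-3,"dz":-1.2,"claw":0},{"ax":0,"ay":0,"az":0,"dx":0,"dy":-4.5,"dz":-1.2,"claw":0},{"ax":0,"ay":0,"az":0,"dx":0,"dy":-4.8,"dz":0,"claw":0},{"ax":0,"ay":0,"az":0,"dx":0,"dy":-4.8,"dz":0,"claw":0},{"ax":0,"ay":0,"az":0,"dx":0,"dy":-4.8,"dz":0,"claw":0},{"ax":0,"ay":0,"az":0,"dx":0,"dy":-4.8,"dz":0,"claw":0},{"ax":0,"ay":0,"az":0,"dx":0,"dy":-4.8,"dz":0,"claw":0},{"ax":0,"ay":0,"az":0,"dx":0,"dy":-4.8,"dz":0,"claw":0},{"ax":0,"ay":0,"az":0,"dx":0.3,"dy":-4.8,"dz":0,"claw":0},{"ax":0,"ay":0,"az":0,"dx":0.3,"dy":-4.5,"dz":0,"claw":0},{"ax":0,"ay":0,"az":0,"dx":0,"dy":-1.7,"dz":0,"claw":0},{"ax":0,"ay":0,"az":0,"dx":0,"dy":0,"dz":0,"claw":0}]'
python3 - <<'E'
from h import *
T=env.snapshot("wrist");cv2.imwrite("pics/w4.png",T["frame"]);print(env.read_state()["tcp_pos"])
E
```

```text
t: 5.2
tcp_pos: [0.5202, -0.2272, 0.1339]
tcp_rot: [-0.001, 0.002, 1.0, 0.0]
contact_force: [-0.0, 0.5, 0.7]
gripper_width: -0.0001
grip_force: 0.0
[ 0.52029232 -0.22557271  0.13405894]
```

View pics/w4.png

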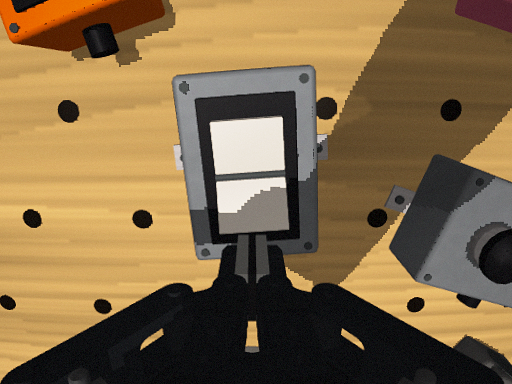

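The wrist view, where down is away from the robot, shows the pivot line at about (249,176) and the raised half's far end at about (253,234).

Run:
```python
from h import *
T=env.snapshot("wrist");a=at(T,(249,176),.077);b=at(T,(253,234),.0945);print(a,b,b-a,"spot",a+(b-a)*26/36)
```

```text
[ 0.4984 -0.2271  0.077 ] [ 0.5311 -0.2247  0.0945] [0.0327 0.0024 0.0175] spot [ 0.52201667 -0.22536667  0.08963889]
```

The spot agrees with the first estimate to about 2 mm. I shift 3 mm outward and press.

```bash
python3 -m jog '[{"ax":0,"ay":0,"az":0,"dx":-0.3,"dy":0.1,"dz":2,"claw":0},{"ax":0,"ay":0,"az":0,"dx":0,"dy":0,"dz":1.2,"claw":0},{"ax":0,"ay":0,"az":0,"dx":0,"dy":0,"dz":0.4,"claw":0},{"ax":0,"ay":0,"az":0,"dx":0,"dy":0,"dz":0.3,"claw":0},{"ax":0,"ay":0,"az":0,"dx":0,"dy":0,"dz":0.3,"claw":0},{"ax":0,"ay":0,"az":0,"dx":0,"dy":0,"dz":0.3,"claw":0},{"ax":0,"ay":0,"az":0,"dx":0,"dy":0,"dz":0.3,"claw":0},{"ax":0,"ay":0,"az":0,"dx":0,"dy":0,"dz":0.3,"claw":0},{"ax":0,"ay":0,"az":0,"dx":0,"dy":0,"dz":0,"claw":0}]'; python3 -m jog '[{"ax":0,"ay":0,"az":0,"dx":0,"dy":0,"dz":0.2,"claw":0},{"ax":0,"ay":0,"az":0,"dx":0,"dy":0,"dz":0,"claw":0}]'
```

```text
t: 6.2
tcp_pos: [0.5238, -0.2244, 0.0841]
tcp_rot: [-0.0, 0.0, 1.0, -0.0]
contact_force: [1.0, -0.0, 1.4]
gripper_width: 0.0
grip_force: 0.8
t: 6.4
tcp_pos: [0.5237, -0.2243, 0.082]
tcp_rot: [-0.0, 0.0, 1.0, -0.0]
contact_force: [1.3, -1.5, 1.6]
gripper_width: -0.0002
grip_force: 0.6
```

```bash
python3 -m jog '[{"ax":0,"ay":0,"az":0,"dx":0,"dy":0,"dz":0.2,"claw":0},{"ax":0,"ay":0,"az":0,"dx":0,"dy":0,"dz":0,"claw":0}]'; python3 -m jog '[{"ax":0,"ay":0,"az":0,"dx":0,"dy":0,"dz":0.1,"claw":0},{"ax":0,"ay":0,"az":0,"dx":0,"dy":0,"dz":0,"claw":0}]'
```

```text
t: 6.6
tcp_pos: [0.5239, -0.2243, 0.081]
tcp_rot: [0.0, 0.0, 1.0, -0.0]
contact_force: [-1.1, 0.8, 10.2]
gripper_width: 0.0
grip_force: 5.0
t: 6.8
tcp_pos: [0.5239, -0.2243, 0.0809]
tcp_rot: [0.001, 0.0, 1.0, -0.001]
contact_force: [-2.8, 2.3, 18.3]
gripper_width: -0.0001
grip_force: 9.1
```

```bash
python3 -m jog '[{"ax":0,"ay":0,"az":0,"dx":0,"dy":0,"dz":-1,"claw":0},{"ax":0,"ay":0,"az":0,"dx":0,"dy":0,"dz":-2.3,"claw":0},{"ax":0,"ay":0,"az":0,"dx":0,"dy":0,"dz":-2.3,"claw":0},{"ax":0,"ay":0,"az":0,"dx":-1,"dy":4.4,"dz":0,"claw":0},{"ax":0,"ay":0,"az":0,"dx":-1,"dy":4.4,"dz":0,"claw":0},{"ax":0,"ay":0,"az":0,"dx":-1,"dy":4.4,"dz":0,"claw":0},{"ax":0,"ay":0,"az":0,"dx":-1,"dy":4.4,"dz":0,"claw":0},{"ax":0,"ay":0,"az":0,"dx":-1,"dy":4.4,"dz":0,"claw":0},{"ax":0,"ay":0,"az":0,"dx":-1,"dy":4.4,"dz":0,"claw":0},{"ax":0,"ay":0,"az":0,"dx":0,"dy":0,"dz":0,"claw":0},{"ax":0,"ay":0,"az":0,"dx":0,"dy":0,"dz":0,"claw":0}]'
python3 - <<'E'
from h import *
T=env.snapshot("wrist");S=env.snapshot("top")["frame"][180:260,310:400];C=env.snapshot("scene")["frame"][145:215,155:235]
o=np.zeros((400,800,3),np.uint8);o[:384,:512]=T["frame"];o[:200,520:745]=cv2.resize(S,(225,200),interpolation=cv2.INTER_CUBIC);o[205:400,520:743]=cv2.resize(C,(223,195),interpolation=cv2.INTER_CUBIC)
cv2.imwrite("pics/w5.png",o)
E
```

```text
t: 7.9
tcp_pos: [0.5835, 0.0408, 0.1348]
tcp_rot: [-0.001, -0.001, 1.0, -0.0]
contact_force: [1.0, -0.6, -0.1]
gripper_width: 0.0005
grip_force: 0.0
```

View pics/w5.png

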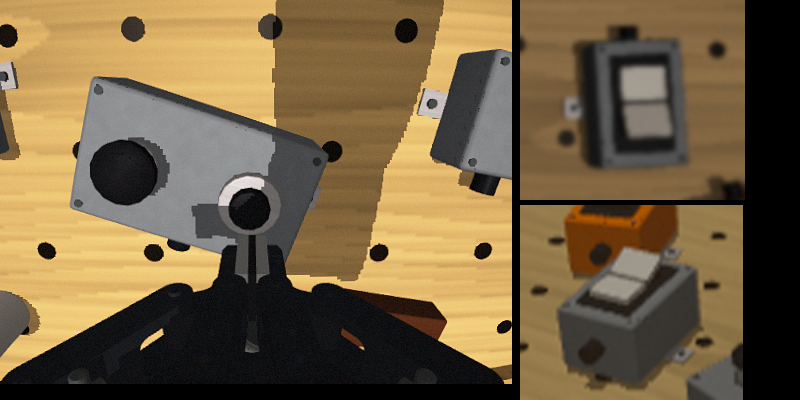

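The paddle has tipped over: its robot-side half is now raised. The start button is at (249,209), in line with the fingers, and the mushroom at (124,172) is well clear.

```bash
python3 - <<'E'
from h import *
T=env.snapshot("wrist");print(at(T,(249,209),.082),env.read_state()["tcp_pos"])
E
python3 -m jog '[{"ax":0,"ay":0,"az":0,"dx":0,"dy":-0.1,"dz":2.2,"claw":0},{"ax":0,"ay":0,"az":0,"dx":0,"dy":0,"dz":1.8,"claw":0},{"ax":0,"ay":0,"az":0,"dx":0,"dy":0,"dz":0.8,"claw":0},{"ax":0,"ay":0,"az":0,"dx":0,"dy":0,"dz":0.4,"claw":0},{"ax":0,"ay":0,"az":0,"dx":0,"dy":0,"dz":0.4,"claw":0},{"ax":0,"ay":0,"az":0,"dx":0,"dy":0,"dz":0.2,"claw":0},{"ax":0,"ay":0,"az":0,"dx":0,"dy":0,"dz":0,"claw":0}]'
```

```text
[0.5831 0.037  0.082 ] [0.58378811 0.03851699 0.13519728]
t: 8.8
tcp_pos: [0.5843, 0.0384, 0.0779]
tcp_rot: [0.0, 0.0, 1.0, -0.0]
contact_force: [-2.0, -2.4, 3.0]
gripper_width: 0.0002
grip_force: 1.9
```

```bash
python3 -m jog '[{"ax":0,"ay":0,"az":0,"dx":0,"dy":0,"dz":0.2,"claw":0},{"ax":0,"ay":0,"az":0,"dx":0,"dy":0,"dz":0.1,"claw":0},{"ax":0,"ay":0,"az":0,"dx":0,"dy":0,"dz":0,"claw":0}]'; python3 -m jog '[{"ax":0,"ay":0,"az":0,"dx":0,"dy":0,"dz":0.1,"claw":0},{"ax":0,"ay":0,"az":0,"dx":0,"dy":0,"dz":0,"claw":0}]'
```

```text
t: 9.1
tcp_pos: [0.5845, 0.0386, 0.0759]
tcp_rot: [0.001, 0.0, 1.0, -0.0]
contact_force: [-4.4, -4.2, 14.0]
gripper_width: -0.0003
grip_force: 7.1
t: 9.3
tcp_pos: [0.5846, 0.0386, 0.0758]
tcp_rot: [0.002, 0.0, 1.0, -0.0]
contact_force: [-6.4, -2.9, 21.6]
gripper_width: -0.0
grip_force: 11.0
```

The button bottomed out at 76 mm, as it should. I retreat and check.

```bash
python3 -m jog '[{"ax":0,"ay":0,"az":0,"dx":0,"dy":0,"dz":-1,"claw":0},{"ax":0,"ay":0,"az":0,"dx":0,"dy":0,"dz":-3,"claw":0},{"ax":0,"ay":0,"az":0,"dx":0,"dy":0,"dz":-4,"claw":0},{"ax":0,"ay":0,"az":0,"dx":0,"dy":0,"dz":-4,"claw":0},{"ax":0,"ay":0,"az":0,"dx":0,"dy":0,"dz":0,"claw":0}]'
python3 - <<'E'
from h import *
T=env.snapshot("wrist")["frame"]
cv2.imwrite("pics/w6.png",np.hstack([cv2.resize(T,(400,300)),cv2.resize(env.snapshot("scene")["frame"],(400,300))]))
E
```

```text
t: 9.8
tcp_pos: [0.5862, 0.0391, 0.1988]
tcp_rot: [0.004, 0.0, 1.0, -0.0]
contact_force: [-0.3, -0.5, -0.5]
gripper_width: 0.0
grip_force: 0.0
```

View pics/w6.png

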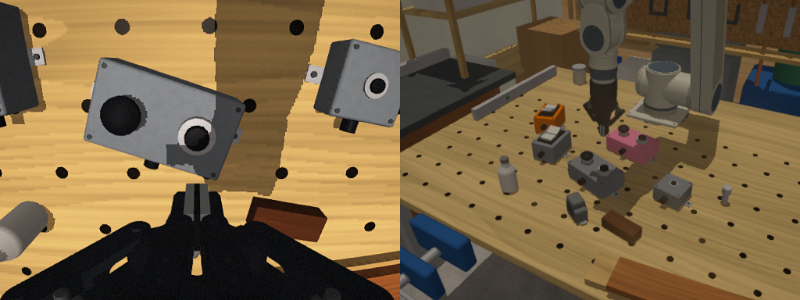

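The arm is clear, the loose things are all in place, and the start button at (196,137) in the left half is free.

```bash
python3 -c "
from cell import env; print(env.close_job())"
```

```text
the job is handed in; nothing more can be done
None
```

The job is handed in at about 10 s: breaker pin pushed home, dust collector rocker tipped fully over, and start button pressed fully down and released, in that order, without pressing the stop button or moving any loose item.

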